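# Set the length gauge against the knobbed stop

## Robot

A 7-joint arm with a two-finger parallel gripper is mounted at the origin on the work surface. World frame = base frame: x ahead of the robot, y to its left, z up, the work surface at z = 0. Lengths are in m, angles in rad, forces in N, time in s.
With the tool pointing down it reaches from about 0.4 to 0.875 m from the base axis. Payload 19.3 kg.
Tool frame: the origin (TCP) lies at the centre of the arm's flange, where the gripper is bolted on; the fingertips stand 173 mm ahead of it and the grasp point (between the pads) lies 155 mm ahead of it; z points along the fingers, y is the line along which they close (so a half turn about z gives the same grasp; the last joint's range is limited). The gripper opens to 85 mm and grips with 20 to 120 N. Pads are 22 mm wide; open, the fingers measure 114 mm over their backs; the gripper's body (76 mm by 85 mm) begins 54 mm behind the grasp point. The pads swing forward as they close: fully open they stand 13 mm farther back than shut.
Start: joints at [-1.181, 0.521, -0.036, 1.599, 0.021, 1.021, -0.113], TCP at [0.277, 0.56, 0.405] pointing down, gripper open.
Joint ranges: [-2.91, 2.91], [-0.3, 2.13], [-1.5, 1.42], [0.17, 2.43], [-1.26, 4.41], [0.16, 1.93], [-2.52, 2.52]. Speed limits (rad/s): [1.89, 1.89, 2.39, 2.39, 3.01, 3.01, 3.01].

## Interface

Orientations are given as [roll, pitch, yaw] about the fixed x, y, z axes, in that order (R = Rz(yaw) Ry(pitch) Rx(roll)).
In Python, from workcell import bot, imaging, job gives the robot as it stands.
- The arm moves only by the tool carry_out, never from a script. Its argument "targets" is a list of rows, each a list of 3 entries, a list of its own where there are three numbers: the shift along the tool's x, y, z in units of 0.25 m (1.0 is 0.25 m), then the turn, a rotation vector about the tool's x, y, z in units of 180 degrees (1.0 is 180 degrees), then the opening, from 0 (shut) to 1 (fully open). In form: [[[tx, ty, tz], [wx, wy, wz], jaw], ...]. A call has 1 to 8 rows; each row shifts and turns the commanded pose from where the row before left it, along the tool's axes as they then stand; what a row does not reach is not made up. A row lasts 1/8 s, in which the tool goes at most 62.5 mm and 10.7 degrees, less where a joint would pass 70% of its speed; a pose out of reach is approached as far as the arm can. A call with a number of a shift or a turn outside -1 to 1 is refused whole. A call with a gripper value outside its range is refused whole. The fingers move at their own pace and stop on an object; "force" is the grip in N (left out, the last holds). Time passes only in rows, so rows that do not move let the fingers close. It gives the time, the measured TCP pose, the force and the opening at its end, in the units of the state.
- bot.observe(): the state, without advancing time (a new reading comes with each control period).
- imaging.grab_frame(name): name is "scene" or "side" or "wrist"; returns a dict with "pixels" (480x640x3 uint8, red, green, blue), "mtx" (3x3 intrinsics, pixels), "cam_to_world" (4x4, takes a point from camera to world coordinates); the wrist camera has in their place "mount" (4x4, takes a point from camera to tool coordinates, whose origin is the TCP and whose axes are the flange's). Camera axes: x right, y down, z forward; pixel columns grow to the right and rows downward; lengths in m; the calibration is good to about 2 mm. A picture is of the moment at which its call begins: read the wrist's pose just before it. There is no depth.
- job.job_done(): hands the job in, once; it reports no verdict.
The state is a dict: "clock": time; "qpos": joint angles; "qd": joint speeds; "joint_efforts": joint torques, N m; "position": TCP position; "tool_rot": TCP orientation; "force": force on the tool from outside, world axes, zero at the start; "moment": the same for the moment, N m; "grip_width": finger opening in m.
Only numpy, scipy, OpenCV 4.12 (cv2) and the standard library are available. Lean on these libraries where they do the work, as an engineer would, in place of code of your own. Each camera call takes 0.05 s, during which the arm holds its last target. There are 200 camera calls.

## Task

Set the sliding length gauge on the cutting table's guide rail: with the fingertips press down the pad in its middle, which frees its brake, and keeping the pad pressed push the gauge along the rail until it is right up against the stop with the round knob on top. Then let the pad spring back up and leave the gauge standing there. Do not drag the gauge against its brake, and leave the roll of tape, the glue bottle and the knife where they are; nothing is to be gripped or lifted.

Things in the scene. Friction and masses are not known exactly. Their poses are not given: they have to be found in the camera images.
- guide: Aluminium guide rail, 500 long, 52 wide and 26 high, fixed on the table. Origin at the middle of its length on the table surface; its y axis runs along the rail, z up. It may lie turned on the table.
- gauge_mid (a point): Middle of the grey sliding gauge, 34 above the table; axes as the rail's. Gauge 104 along the rail, 72 wide. A raised block at each end, 20 long, top 62 above the table; between them, 64 apart, a recess with the pad, open at the sides. A fingertip on the pad pushes an end block's inner face, or drags by friction. Against a stop, this point is 67 from the stop's point.
- pad_top (a point): Centre of the top of the ribbed black pad in the gauge's recess, 58 along the rail by 56 across; 50 above the table at rest, 12 below the tops of the end blocks. Axes as the rail's.
- pad (a joint): How far the pad is pressed straight down, in m: 0 at rest, 0.008 fully down. A spring pushes it up: 8 N to start it, 12 N fully down. Unpressed, a brake holds the gauge on the rail with some 20 to 30 N; the hold weakens as the pad goes down, and from 3 mm on the gauge slides freely (1 N of friction and some drag).
- gauge (a joint): Position of the gauge along the rail in m, growing towards the rail's +y; 0 at the middle of the rail.
- stop_knob_mid (a point): The stop to push to: a fixed steel block over the rail, 30 along the rail, 70 across, top 49 above the table, with a round knob 28 in diameter on top, reaching 73 above the table. Point at its centre, 34 above the table. It may stand on either side of the gauge. Axes as the rail's.
- stop_flat_mid (a point): The other stop: the same steel block with no knob, flat top 49 above the table; on the other side of the gauge. Point at its centre, 34 above the table. Axes as the rail's.
- tape: Loose roll of tape lying flat, 90 in diameter, 24 high; origin at the centre of its underside. To be left alone.
- glue: Loose white glue bottle standing up, 48 in diameter, 100 high; origin at the centre of its underside. To be left alone.
- knife: Loose utility knife lying flat, about 145 long along its y axis, 24 wide, 16 high; origin at its underside. To be left alone.
There are look-alikes about, which are no part of the job. Leave any brown or red look-alike of the part that bears stop_knob_mid alone.

How it is judged:
On the way, in this order (a step that is already met when the one before it is completed fails the run):
1. the pad is pressed at least 2 mm down while the gauge is still within 10 mm of where it started (value of joint pad above 0.002 m and distance of gauge_mid from where it was at the start of the episode below 0.01 m), for 0.1 s.
2. the gauge is within 4 mm of touching the knobbed stop, its pad still pressed (horizontal distance between gauge_mid and stop_knob_mid below 0.071 m and value of joint pad above 0.001 m), for 0.1 s.
At the end, for the whole second after the job is handed in: The gauge stands at rest against the knobbed stop (gap under 4 mm), and its pad is back up (within 1 mm of its rest height) (horizontal distance between gauge_mid and stop_knob_mid below 0.071 m and value of joint pad below 0.001 m and velocity of joint gauge between -0.005 and 0.005 m/s); the robot touches nothing.
It fails at once if the gauge, more than 10 mm from its start and not yet at the knobbed stop, is dragged along (faster than 15 mm/s) with its brake on (pad less than 0.3 mm down) (value of joint pad below 0.0003 m and distance of gauge_mid from where it was at the start of the episode above 0.01 m and not (horizontal distance between gauge_mid and stop_knob_mid below 0.071 m) and (velocity of joint gauge above 0.015 m/s or velocity of joint gauge below -0.015 m/s)).
It fails at once if the roll of tape is moved more than 15 mm or lifted (distance of tape from where it was at the start of the episode above 0.015 m).
It fails at once if the glue bottle is moved more than 15 mm or lifted (distance of glue from where it was at the start of the episode above 0.015 m).
It fails at once if the knife is moved more than 15 mm or lifted (distance of knife from where it was at the start of the episode above 0.015 m).
It also fails if it takes over 35 s, if anything falls off the work surface, if the arm or the gripper's body presses on something with over 40 N, if the wrist force passes 120 N, or if a joint passes its speed limit or range.

## Working session

There is one attempt and no reset: what is moved stays moved. The work goes in short steps, Python scripts to look and compute and a tool call to move; the robot and the scene stay as the last step left them, time stands still between calls to the robot, and variables do not carry over. Pictures are saved under pics/ and viewed, on a budget of 10 in all, crops included, one or two more only if the job needs it, and the job is handed in when it is done.

Besides the shell and the picture viewer there is one more tool, called after "Request:" as name(argument=value, ...) on one line, values as JSON. carry_out: Moves the arm, as the interface text tells. Its arguments: {"type":"object","properties":{"targets":{"type":"array"},"force":{"type":"number"}},"required":["targets"]}

```bash
mkdir -p pics; ls
python3 - <<'E'
from workcell import bot, imaging, job
import cv2,numpy as np,pickle
s=bot.observe();print({k:np.round(v,3).tolist() for k,v in s.items()})
d={}
for n in("scene","side","wrist"):
    f=imaging.grab_frame(n);d[n]=f;cv2.imwrite(f"pics/{n}0.png",f["pixels"][...,::-1])
    print(n,f["mtx"].round(1).tolist(),(f.get("cam_to_world") if n!="wrist" else f["mount"]).round(3).tolist())
pickle.dump(d,open("f0.pkl","wb"))
E
```

```text
pics
{'clock': 0.0, 'qpos': [-1.181, 0.522, -0.036, 1.6, 0.021, 1.021, -0.113], 'qd': [-0.001, 0.0, 0.003, -0.0, -0.0, -0.001, 0.001], 'joint_efforts': [-0.0, -92.711, 1.979, -36.993, 0.018, 0.008, 0.0], 'position': [0.277, 0.56, 0.404], 'tool_rot': [-3.14, 0.0, 2.682], 'force': [-0.656, -0.532, 0.771], 'moment': [-0.025, -0.007, 0.014], 'grip_width': 0.085}
scene [[497.0, 0.0, 319.9], [0.0, 497.0, 234.2], [0.0, 0.0, 1.0]] [[0.827, 0.363, -0.428, 0.906], [0.562, -0.548, 0.62, -0.375], [-0.01, -0.753, -0.658, 0.534], [0.0, 0.0, 0.0, 1.0]]
side [[470.7, 0.0, 315.5], [0.0, 470.7, 237.2], [0.0, 0.0, 1.0]] [[0.731, -0.509, 0.455, 0.225], [-0.682, -0.551, 0.48, -0.311], [0.006, -0.661, -0.75, 0.636], [0.0, 0.0, 0.0, 1.0]]
wrist [[394.0, 0.0, 316.0], [0.0, 394.0, 244.3], [0.0, 0.0, 1.0]] [[0.0, -0.948, -0.319, 0.083], [1.0, 0.0, 0.0, 0.001], [-0.0, -0.319, 0.948, 0.031], [0.0, 0.0, 0.0, 1.0]]
```

View pics/scene0.png

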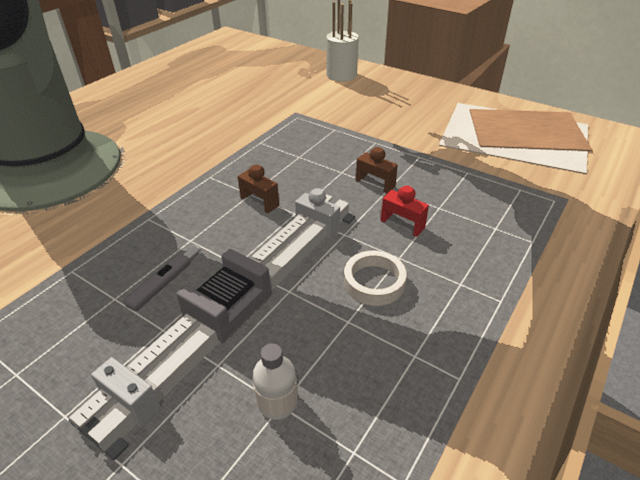

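View pics/side0.png

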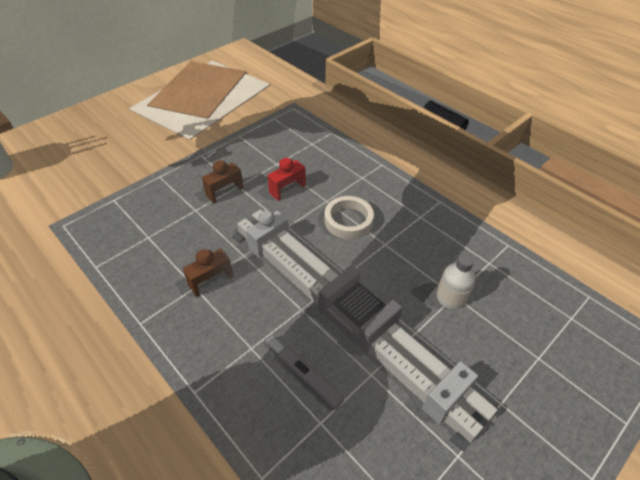

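Scene view: the gauge is at about (225,290) with its black pad at (224,285). The grey knobbed stop is on the rail at (318,203), and the flat stop at (122,385). There are four knobbed candidates: grey (318,203), brown (258,187), brown (376,168) and red (405,208). Only the grey one is steel and stands over the rail, so it is the one meant. I'll confirm that in an enlarged crop.

Run:
```python
import cv2,numpy as np
a=cv2.imread("pics/scene0.png");b=cv2.imread("pics/side0.png")
def c(i,x,y,w=100,h=75): return cv2.resize(i[y:y+h,x:x+w],(400,300),interpolation=cv2.INTER_CUBIC)
cv2.imwrite("pics/crop.png",np.vstack([np.hstack([c(a,270,165),c(b,220,190)]),np.hstack([c(a,175,245,),c(b,310,265)])]))
```

```text
(no output)
```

View pics/crop.png

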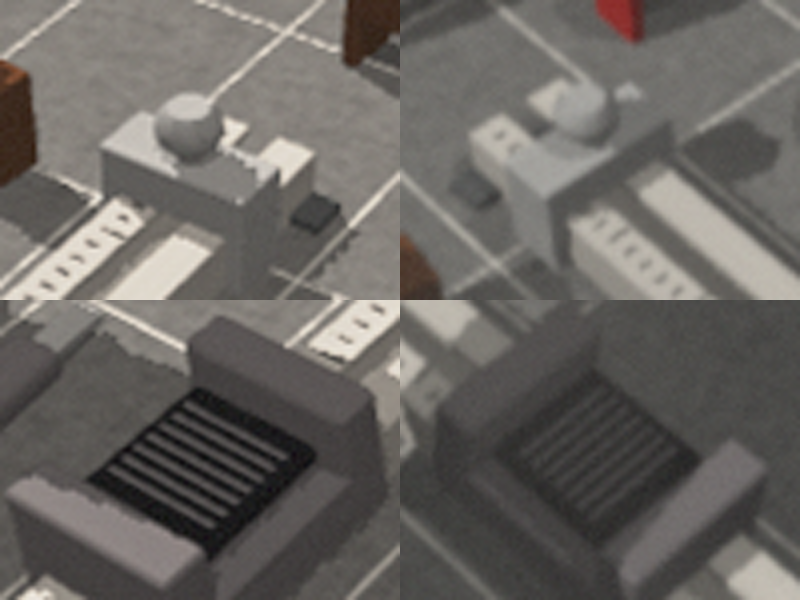

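The crop confirms it: the grey knobbed block straddles the rail (knob at scene (317,197), side (266,217)), and the pad lies between the two end blocks. Now I'll cast rays.

```bash
cat > h.py <<'E'
import numpy as np
def ray(f,p,T=None):
    T=f["cam_to_world"] if T is None else T
    d=T[:3,:3]@np.linalg.solve(f["mtx"],[p[0],p[1],1.]);return T[:3,3],d/np.linalg.norm(d)
def plane(f,p,z,T=None):
    o,d=ray(f,p,T);return o+d*(z-o[2])/d[2]
def tri(rs):
    A=sum(np.eye(3)-np.outer(d,d) for o,d in rs);b=sum((np.eye(3)-np.outer(d,d))@o for o,d in rs);return np.linalg.solve(A,b)
E
python3 - <<'E'
import pickle,numpy as np
from h import *
np.set_printoptions(precision=4,suppress=True)
d=pickle.load(open("f0.pkl","rb"));S,D=d["scene"],d["side"]
k=tri([ray(S,(317.2,196.7)),ray(D,(266.3,217))]);print("knob",k)
c=lambda x,y:(x/4+175,(y-300)/4+245)
n=[plane(S,c(*p),.062) for p in[(10,490),(35,478),(210,550),(165,585)]]
f=[plane(S,c(*p),.062) for p in[(190,348),(215,318),(375,385),(365,405)]]
nm,fm=np.mean(n,0),np.mean(f,0);print(np.array(n),np.array(f),nm,fm,np.linalg.norm(fm-nm),"mid",(nm+fm)/2)
ps=np.array([plane(D,(333.7,302.5),.05),plane(D,(360,283),.05),plane(D,(385,305),.05),plane(D,(360,325),.05)]);print("padside",ps,ps.mean(0))
fs=np.mean([plane(S,p,.049) for p in[(109,371),(131,388)]],0);print("flat",fs)
fd=plane(D,(456,380),.049);print(fd)
v=(k-fs)[:2];print("yaw of knobward dir",np.degrees(np.arctan2(v[1],v[0])), np.linalg.norm(v))
u=v/np.linalg.norm(v);m=((nm+fm)/2)[:2];print("gauge->knob along",(k[:2]-m)@u,"perp",np.cross(u,k[:2]-m))
for nme,z,a,b in[("tape",.024,(375,278),None),("glue",.09,(271,356),None)]:print(nme,plane(S,a,z))
print("knife",plane(S,(130,302),.01),plane(S,(185,257),.01))
E
```

```text
knob [0.543  0.1449 0.0614]
[[ 0.5099 -0.1239  0.062 ]
 [ 0.5128 -0.1158  0.062 ]
 [ 0.5801 -0.107   0.062 ]
 [ 0.5781 -0.1251  0.062 ]] [[ 0.513  -0.0431  0.062 ]
 [ 0.5099 -0.0269  0.062 ]
 [ 0.5774 -0.0219  0.062 ]
 [ 0.5806 -0.0312  0.062 ]] [ 0.5452 -0.1179  0.062 ] [ 0.5452 -0.0308  0.062 ] 0.0871827051617451 mid [ 0.5452 -0.0744  0.062 ]
padside [[ 0.5124 -0.0485  0.05  ]
 [ 0.5667 -0.0506  0.05  ]
 [ 0.5648 -0.103   0.05  ]
 [ 0.5132 -0.1012  0.05  ]] [ 0.5393 -0.0758  0.05  ]
flat [ 0.5417 -0.2449  0.049 ]
[ 0.546  -0.2435  0.049 ]
yaw of knobward dir 89.81297676001094 0.3898383707388405
gauge->knob along 0.21924287699617545 perp 0.0029538651328270393
tape [0.6913 0.0714 0.024 ]
glue [ 0.6835 -0.1474  0.09  ]
knife [ 0.4241 -0.1457  0.01  ] [ 0.4219 -0.0384  0.01  ]<stdin>:14: DeprecationWarning: Arrays of 2-dimensional vectors are deprecated. Use arrays of 3-dimensional vectors instead. (deprecated in NumPy 2.0)
```

Request:
carry_out(targets=[[[0, 0, 0], [0, 0, 0.0443], 0], [[0, 0, 0], [0, 0, 0.0443], 0], [[0, 0, 0], [0, 0, 0.0443], 0], [[0, 0, 0], [0, 0, 0.0443], 0], [[0, 0, 0], [0, 0, 0.0443], 0], [[0, 0, 0], [0, 0, 0.0443], 0], [[0, 0, 0], [0, 0, 0.0443], 0], [[0, 0, 0], [0, 0, 0.0443], 0]], force=20)

```text
clock: 1.15
position: [0.2773, 0.56, 0.4045]
tool_rot: [-3.141, 0.0, 1.564]
force: [0.4, -0.2, 0.1]
grip_width: -0.0001
```

Request:
carry_out(targets=[[[-0.156, 0.0665, 0.02], [0, 0, 0], 0], [[-0.156, 0.0665, 0.02], [0, 0, 0], 0], [[-0.156, 0.0665, 0.02], [0, 0, 0], 0], [[-0.156, 0.0665, 0.02], [0, 0, 0], 0], [[-0.156, 0.0665, 0.02], [0, 0, 0], 0], [[-0.156, 0.0665, 0.02], [0, 0, 0], 0], [[-0.156, 0.0665, 0.02], [0, 0, 0], 0], [[-0.156, 0.0665, 0.02], [0, 0, 0], 0]])

```text
clock: 2.15
position: [0.4099, 0.2465, 0.3645]
tool_rot: [-3.142, -0.0, 1.569]
force: [0.7, 0.4, -0.0]
grip_width: -0.0002
```

Request:
carry_out(targets=[[[-0.156, 0.0665, 0.02], [0, 0, 0], 0], [[-0.156, 0.0665, 0.02], [0, 0, 0], 0], [[-0.156, 0.0665, 0.02], [0, 0, 0], 0], [[-0.156, 0.0665, 0.02], [0, 0, 0], 0], [[-0.156, 0.0665, 0.02], [0, 0, 0], 0], [[-0.156, 0.0665, 0.02], [0, 0, 0], 0], [[-0.156, 0.0665, 0.02], [0, 0, 0], 0], [[-0.156, 0.0665, 0.02], [0, 0, 0], 0]])

```text
clock: 3.15
position: [0.5422, -0.0659, 0.3244]
tool_rot: [-3.141, -0.0, 1.569]
force: [0.2, 0.7, -0.3]
grip_width: -0.0001
```

Run:
```python
from workcell import bot, imaging
import cv2,pickle
s=bot.observe();f=imaging.grab_frame("wrist");pickle.dump((s,f),open("w1.pkl","wb"));cv2.imwrite("pics/w1.png",f["pixels"][...,::-1]);print(s["position"],s["tool_rot"])
```

```text
[ 0.54223866 -0.06585711  0.32440651] [-3.14137065e+00 -7.78909807e-05  1.56850947e+00]
```

View pics/w1.png

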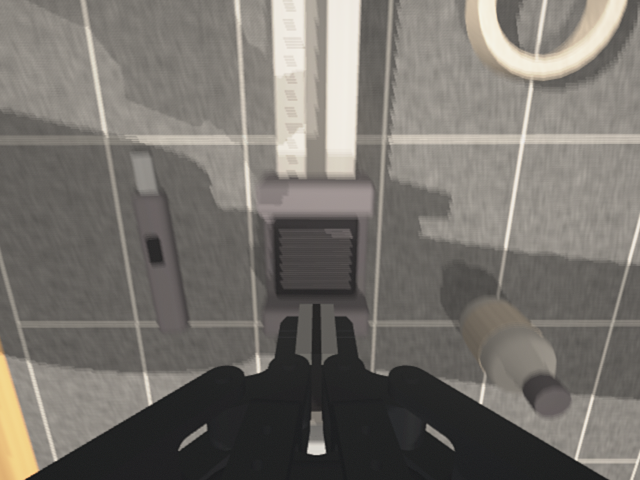

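The wrist view shows the pad at columns 274-357 and rows 217-293. The far (+y) end block's top spans rows 180-216 and columns 259-373, and the rail runs almost straight up the picture.

Run:
```python
import pickle,numpy as np
from h import *
from scipy.spatial.transform import Rotation as R
s,f=pickle.load(open("w1.pkl","rb"))
T=np.eye(4);T[:3,:3]=R.from_euler("xyz",s["tool_rot"]).as_matrix();T[:3,3]=s["position"];T=T@f["mount"]
np.set_printoptions(precision=4,suppress=True)
for n,p,z in[("far block outer",(316,180),.062),("far inner",(316,216),.062),("block L",(259,200),.062),("block R",(373,200),.062),("pad L",(274,260),.05),("pad R",(357,260),.05),("pad near",(316,293),.05),("railL top",(273,5),.026),("railL low",(276,170),.026),("railR top",(360,5),.026),("railR low",(355,170),.026),("tip",(316,305),s["position"][2]-.173)]:print(n,plane(f,p,z,T))
```

```text
far block outer [ 0.5422 -0.0211  0.062 ]
far inner [ 0.5422 -0.0429  0.062 ]
block L [ 0.5082 -0.033   0.062 ]
block R [ 0.5763 -0.0332  0.062 ]
pad L [ 0.5144 -0.0759  0.05  ]
pad R [ 0.5692 -0.076   0.05  ]
pad near [ 0.5421 -0.1     0.05  ]
railL top [0.5169 0.0771 0.026 ]
railL low [ 0.5153 -0.0203  0.026 ]
railR top [0.5686 0.077  0.026 ]
railR low [ 0.5685 -0.0204  0.026 ]
tip [ 0.5422 -0.0566  0.1514]
```

Request:
carry_out(targets=[[[0, 0, 0.045], [0, 0, 0], 0], [[0, 0, 0.045], [0, 0, 0], 0], [[0, 0, 0.045], [0, 0, 0], 0], [[0, 0, 0.045], [0, 0, 0], 0], [[0, 0, 0.045], [0, 0, 0], 0], [[0, 0, 0.045], [0, 0, 0], 0], [[0, 0, 0.045], [0, 0, 0], 0], [[0, 0, 0.045], [0, 0, 0], 0]])

```text
clock: 4.2
position: [0.5419, -0.0646, 0.2339]
tool_rot: [-3.142, -0.0, 1.568]
force: [-0.3, -0.3, -0.1]
grip_width: 0.0002
```

Request:
carry_out(targets=[[[0, 0, 0.012], [0, 0, 0], 0], [[0, 0, 0.012], [0, 0, 0], 0], [[0, 0, 0.012], [0, 0, 0], 0], [[0, 0, 0], [0, 0, 0], 0]])

```text
clock: 4.7
position: [0.5419, -0.0646, 0.2257]
tool_rot: [3.142, -0.0, 1.568]
force: [-0.5, 1.1, -0.5]
grip_width: 0.0002
```

Request:
carry_out(targets=[[[0, 0, 0.008], [0, 0, 0], 0], [[0, 0, 0.008], [0, 0, 0], 0], [[0, 0, 0], [0, 0, 0], 0]])

```text
clock: 5.08
position: [0.542, -0.0646, 0.2219]
tool_rot: [3.141, -0.0, 1.568]
force: [-0.7, 0.6, 8.4]
grip_width: 0.0001
```

Request:
carry_out(targets=[[[0, 0, 0.008], [0, 0, 0], 0], [[0, 0, 0], [0, 0, 0], 0]])

```text
clock: 5.32
position: [0.542, -0.0646, 0.22]
tool_rot: [3.141, -0.0, 1.568]
force: [-2.2, 0.9, 9.4]
grip_width: -0.0001
```

Request:
carry_out(targets=[[[0, 0, 0.006], [0, 0, 0], 0], [[0, 0, 0.005], [0, 0, 0], 0], [[0, 0, 0], [0, 0, 0], 0], [[0, 0, 0], [0, 0, 0], 0]])

```text
clock: 5.82
position: [0.542, -0.0646, 0.2174]
tool_rot: [3.141, -0.0, 1.568]
force: [-2.5, 0.7, 11.1]
grip_width: 0.0
```

Request:
carry_out(targets=[[[0.01, 0, 0], [0, 0, 0], 0], [[0.01, 0, 0], [0, 0, 0], 0], [[0.01, 0, 0], [0, 0, 0], 0], [[0.01, 0, 0], [0, 0, 0], 0], [[0.01, 0, 0], [0, 0, 0], 0], [[0.01, 0, 0], [0, 0, 0], 0], [[0.01, 0, 0], [0, 0, 0], 0], [[0.01, 0, 0], [0, 0, 0], 0]])

```text
clock: 6.82
position: [0.542, -0.0448, 0.2174]
tool_rot: [3.141, 0.0, 1.568]
force: [-1.6, -0.8, 11.2]
grip_width: 0.0001
```

Request:
carry_out(targets=[[[0.015, 0, 0], [0, 0, 0], 0], [[0.015, 0, 0], [0, 0, 0], 0], [[0.015, 0, 0], [0, 0, 0], 0], [[0.015, 0, 0], [0, 0, 0], 0], [[0.015, 0, 0], [0, 0, 0], 0], [[0.015, 0, 0], [0, 0, 0], 0], [[0.015, 0, 0], [0, 0, 0], 0], [[0.015, 0, 0], [0, 0, 0], 0]])

```text
clock: 7.82
position: [0.5421, -0.0147, 0.2174]
tool_rot: [3.141, 0.0, 1.568]
force: [-2.1, -1.5, 11.4]
grip_width: 0.0002
```

Run:
```python
from workcell import bot, imaging
import cv2,pickle
s=bot.observe();f=imaging.grab_frame("wrist");pickle.dump((s,f),open("w2.pkl","wb"));cv2.imwrite("pics/w2.png",f["pixels"][...,::-1]);print(s["position"],s["force"])
```

```text
[ 0.54214008 -0.01470077  0.21740302] [-2.05918801 -1.47734466 11.35748002]
```

View pics/w2.png

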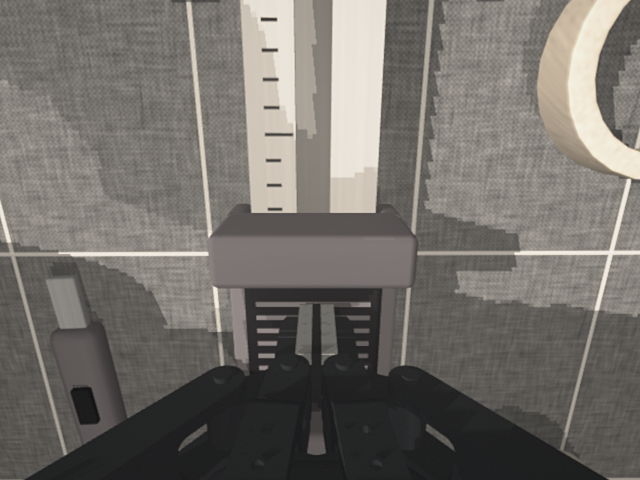

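The gauge follows the finger by friction. The far block's top is at rows 237-287, the pad is pressed, and nothing else is close.

Request:
carry_out(targets=[[[0.02, 0, 0], [0, 0, 0], 0], [[0.02, 0, 0], [0, 0, 0], 0], [[0.02, 0, 0], [0, 0, 0], 0], [[0.02, 0, 0], [0, 0, 0], 0], [[0.02, 0, 0], [0, 0, 0], 0], [[0.02, 0, 0], [0, 0, 0], 0], [[0.02, 0, 0], [0, 0, 0], 0], [[0.02, 0, 0], [0, 0, 0], 0]])

```text
clock: 8.88
position: [0.5423, 0.0254, 0.2174]
tool_rot: [3.141, 0.0, 1.568]
force: [-1.5, -1.4, 10.9]
grip_width: 0.0001
```

Request:
carry_out(targets=[[[0.02, 0, 0], [0, 0, 0], 0], [[0.02, 0, 0], [0, 0, 0], 0], [[0.02, 0, 0], [0, 0, 0], 0], [[0.02, 0, 0], [0, 0, 0], 0], [[0.02, 0, 0], [0, 0, 0], 0], [[0.02, 0, 0], [0, 0, 0], 0], [[0.02, 0, 0], [0, 0, 0], 0], [[0.02, 0, 0], [0, 0, 0], 0]])

```text
clock: 9.88
position: [0.5425, 0.0654, 0.2175]
tool_rot: [3.141, -0.0, 1.568]
force: [-0.7, -1.0, 11.1]
grip_width: -0.0004
```

Request:
carry_out(targets=[[[0.01, 0, 0], [0, 0, 0], 0], [[0.01, 0, 0], [0, 0, 0], 0], [[0.01, 0, 0], [0, 0, 0], 0], [[0.01, 0, 0], [0, 0, 0], 0], [[0.01, 0, 0], [0, 0, 0], 0], [[0.01, 0, 0], [0, 0, 0], 0], [[0, 0, 0], [0, 0, 0], 0]])

```text
clock: 10.75
position: [0.5425, 0.0807, 0.2175]
tool_rot: [3.14, -0.0, 1.569]
force: [-1.3, 0.8, 10.8]
grip_width: 0.0001
```

Request:
carry_out(targets=[[[0.008, 0, 0], [0, 0, 0], 0], [[0.008, 0, 0], [0, 0, 0], 0], [[0.008, 0, 0], [0, 0, 0], 0], [[0.008, 0, 0], [0, 0, 0], 0], [[0, 0, 0], [0, 0, 0], 0]])

```text
clock: 11.38
position: [0.5426, 0.0877, 0.2175]
tool_rot: [3.14, 0.001, 1.568]
force: [-1.1, -5.1, 9.6]
grip_width: -0.0002
```

Request:
carry_out(targets=[[[0.008, 0, 0], [0, 0, 0], 0], [[0.008, 0, 0], [0, 0, 0], 0], [[0, 0, 0], [0, 0, 0], 0]])

```text
clock: 11.75
position: [0.5427, 0.0916, 0.2175]
tool_rot: [3.14, 0.001, 1.568]
force: [-0.4, -5.8, 11.4]
grip_width: 0.0002
```

Run:
```python
from workcell import bot, imaging
import cv2,numpy as np
a=imaging.grab_frame("scene")["pixels"][...,::-1];b=imaging.grab_frame("side")["pixels"][...,::-1]
c=lambda i,x,y:cv2.resize(i[y:y+150,x:x+100],(400,600),interpolation=cv2.INTER_CUBIC)
cv2.imwrite("pics/c3.png",np.hstack([c(a,255,150),c(b,235,170)]))
```

```text
(no output)
```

View pics/c3.png

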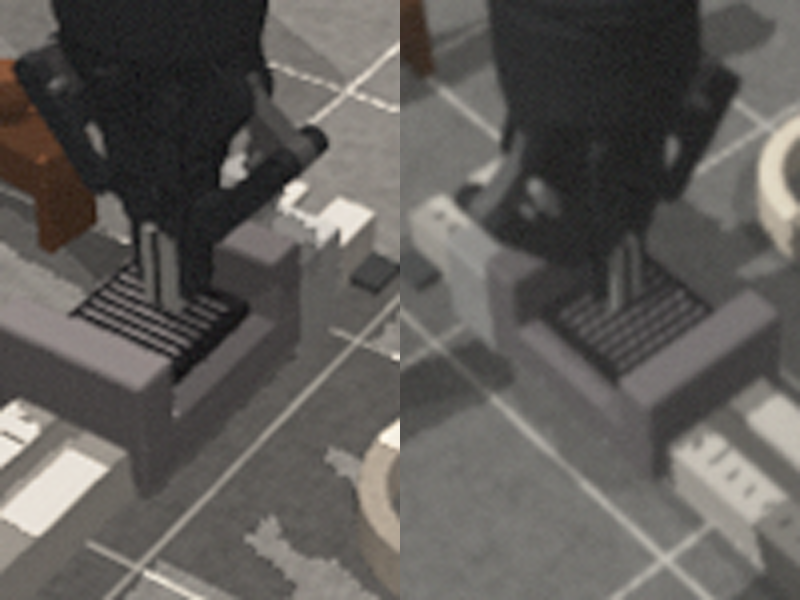

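Both views show the gauge's far end block flush against the steel stop, with the finger still on the pad. The 5-6 N lateral force agrees with contact. I'll lift straight up.

Request:
carry_out(targets=[[[0, 0, -0.008], [0, 0, 0], 0], [[0, 0, -0.008], [0, 0, 0], 0], [[0, 0, -0.008], [0, 0, 0], 0], [[0, 0, -0.016], [0, 0, 0], 0], [[0, 0, -0.04], [0, 0, 0], 0], [[0, 0, -0.08], [0, 0, 0], 0], [[0, 0, -0.1], [0, 0, 0], 0], [[0, 0, -0.1], [0, 0, 0], 0]])

```text
clock: 12.85
position: [0.5421, 0.0925, 0.3082]
tool_rot: [3.142, -0.0, 1.568]
force: [0.6, -0.8, 0.1]
grip_width: 0.0002
```

Request:
carry_out(targets=[[[0, 0, -0.1], [0, 0, 0], 0], [[0, 0, -0.1], [0, 0, 0], 0], [[-0.12, 0, 0], [0, 0, 0], 0], [[-0.12, 0, 0], [0, 0, 0], 0], [[0, 0, 0], [0, 0, 0], 0]])

```text
clock: 13.48
position: [0.5419, 0.0304, 0.3577]
tool_rot: [3.141, 0.0, 1.565]
force: [-0.5, 0.0, 0.7]
grip_width: -0.0002
```

Run:
```python
from workcell import bot, imaging
import cv2,pickle,numpy as np
s=bot.observe();f=imaging.grab_frame("wrist");pickle.dump((s,f),open("w4.pkl","wb"));cv2.imwrite("pics/w4.png",f["pixels"][...,::-1]);print(s["position"],s["force"],s["clock"])
cv2.imwrite("pics/s4.png",imaging.grab_frame("scene")["pixels"][...,::-1])
```

```text
[0.5419107  0.03035567 0.35765854] [-0.50911218  0.00273677  0.70792307] 13.475
```

View pics/w4.png

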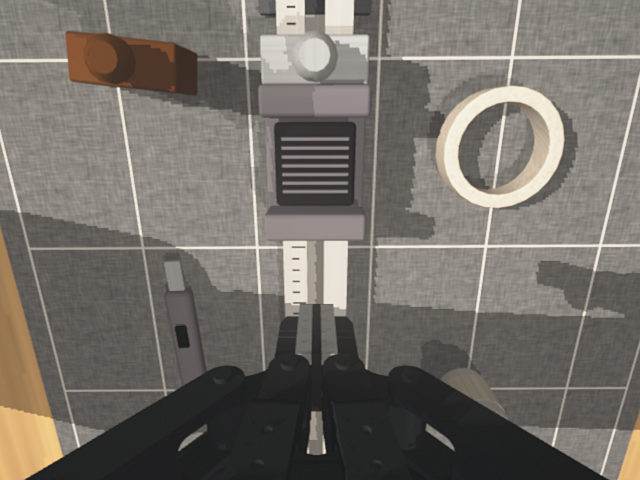

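View pics/s4.png

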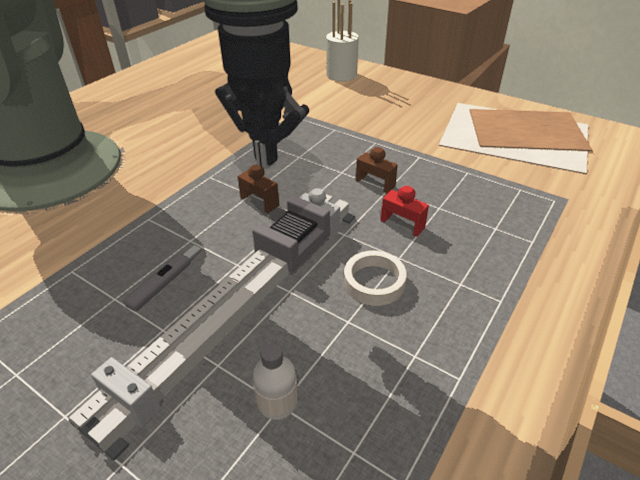

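The wrist view shows the end block (rows 84-117) directly against the knobbed stop (rows 35-84), with the pad clear of the finger. Tape, glue and knife look unmoved. One numeric check before handing in.

Run:
```python
import pickle,numpy as np
from h import *
from scipy.spatial.transform import Rotation as R
s,f=pickle.load(open("w4.pkl","rb"))
T=np.eye(4);T[:3,:3]=R.from_euler("xyz",s["tool_rot"]).as_matrix();T[:3,3]=s["position"];T=T@f["mount"]
y=lambda r,z:plane(f,(315,r),z,T)[1]
near_in=y(207,.062);far_in=y(117,.062);stop_far=y(35,.049);knob=y(55,.073)
print(near_in,far_in,knob,"mid",(near_in+far_in)/2,"recess",far_in-near_in,"gap to knob pt",knob-(near_in+far_in)/2,"to stop via far edge",stop_far-.015-(near_in+far_in)/2)
```

```text
0.05089360283215631 0.10973194188342913 0.14437180045510628 mid 0.08031277235779272 recess 0.05883833905127282 gap to knob pt 0.06405902809731356 to stop via far edge 0.06347267580932203
```

```bash
python3 -c "
from workcell import job
print(job.job_done())"
```

```text
the job is handed in; nothing more can be done
None
```

The gauge stands against the knobbed stop with its pad released, and the job is handed in; no verdict was reported.

**What I did:** I pressed the pad about 5 mm down with the closed fingertips, at about 11 N. Keeping it pressed, I pushed the gauge about 153 mm towards +y. The side force rose to 5–6 N at the stop. I then lifted straight up and moved clear; the robot's clock was at 13.5 s before the hand-in.

**Last checks:**
- **Contact:** both camera crops and the wrist view show the end block flush with the knobbed stop.
- **Distance:** the ray-cast gauge-to-stop distance came out at about 64 mm, where touching is 67 mm. The recess measured 59 mm instead of 64 mm, so that figure carries a few mm of pixel and edge error. It disagrees with the nominal by 3 mm, on the side of contact.
- **Pad:** I did not measure its rest height. The fingers are off it, and the tool force was below 1 N after the lift.
- **Loose things:** tape, glue bottle and knife look unmoved in the final scene picture; I did not measure their positions again.

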